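# Step the tap selector four clicks and enter it

### The job

With a fingertip, push the big dial on the selector box round clockwise (seen from above) by exactly four clicks from where it stands, without running past the fourth and without pulling the dial up. Then, with the finger off the dial, press the round push key on the box fully down and let it come up again. Leave the small bar knob and the loose things on and around the box as they are.

Things in the scene. Friction and masses are not known exactly. Their poses are not given: they have to be found in the camera images.
- case: grey selector box, 160x270 mm, 50 mm high, screwed to the bench by flanges reaching 153 mm either side of its middle. Origin: centre of its underside; x from its front (facing the robot) to its back, y to its left. On its flat top: the big click dial on the left, the push key at the front right, a small bar knob at the back right and a loose bobbin.
- dial (a joint): angle of the big dial, rad: 0 at the click stop where it starts, growing clockwise seen from above; hard ends at -1.3 and 4.6. A click stop every 24 degrees (0.419 rad): four clicks are 1.676 rad. Between stops it resists with up to about 0.09 N m (2.5 N at the fin's point), then snaps ahead by itself into the next stop and stays there, not coasting on.
- dial_plate: the big dial with its thin metal plate, which has 15 evenly spaced tick marks. Origin on the dial's axis, on the box's top. The dial is a black disc 96 mm across, its upper face 66 mm above the bench, with a radial fin and, round the axis, a hub 30 mm across and 82 mm above the bench.
- dial_axis (a point): point on the dial's upright turning axis, at the top of the fin, 86 mm above the bench. Its x axis points along the fin, outwards.
- fin (a point): middle of the fin, 34 mm from the dial's axis, 76 mm above the bench. The fin is an upright grey rib on the dial, 9 mm thick, from the axis to 46 mm out, from 66 to 86 mm above the bench, a thin white line on top. x points outwards along it, y square to its flank; a push on its +y flank towards -y turns the dial clockwise.
- dial_lift (a joint): how far the dial is lifted off its plate, m: 0 when seated, held down by a spring of 6 N; it can be pulled up 8 mm, and must not be.
- key (a joint): travel of the push key, m: 0 up, 0.005 fully down (about 5 N); it springs back.
- key_top (a point): centre of the top of the push key, a plain grey round button of 30 mm diameter in a dark housing; it is pressed straight down.
- trim (a joint): angle of the small bar knob at the back right of the box's top (28 mm across), rad; 0 at the start and to be left alone.
- bobbin: black open-frame coil bobbin, 22x27x32 mm, standing loose on the selector box's top; a bystander, not to be moved.
- transformer: small yellow and black transformer, 31x43x29 mm, loose on the bench left of the box; a bystander, not to be moved.
- core: black E-shaped ferrite core, 21x42x15 mm, loose on the bench left of the box; a bystander, not to be moved.
- screwdriver: screwdriver, 183 mm long, lying loose in front of the box; a bystander, not to be moved.
- toroid: wire-wound ring core, 40x46x12 mm, lying loose on the bench right of the box; a bystander, not to be moved.
- cutters: side cutters, 124 mm long, lying loose on the bench; a bystander, not to be moved.

How it is judged:
On the way, in this order (a step that is already met when the one before it is completed fails the run):
1. the dial rests at the fourth click, with no finger on it (value of joint dial between 1.55552 and 1.79552 rad and contact force between each of the arm, the fingers and dial_plate below 0.3 N), for 0.2 s.
2. the push key is pressed down (value of joint dial between 1.55552 and 1.79552 rad and value of joint key above 0.0038 m), for 0.05 s.
At the end, for the whole second after the job is handed in: The dial rests at the fourth click (1.676 rad, within 0.12), seated on its plate; the key has been pressed at least 3.8 mm down after that and is up again (within 1.5 mm); the small bar knob is within 0.2 rad of its start and every loose thing within 20 mm of where it was (value of joint dial between 1.55552 and 1.79552 rad and value of joint key below 0.0015 m and value of joint dial_lift below 0.002 m and value of joint trim between -0.2 and 0.2 rad and distance of each of bobbin, transformer, core, screwdriver, toroid, cutters from where it was at the start of the episode below 0.02 m); the robot touches nothing.
It fails at once if the dial is run past the fourth click, or a click the wrong way (anticlockwise) (value of joint dial above 1.9059 rad or value of joint dial below -0.230384 rad).
It fails at once if the dial is lifted off its plate (value of joint dial_lift above 0.003 m).
It fails at once if the key is pressed before the dial stands at the fourth click (value of joint key above 0.003 m and value of joint dial below 1.55552 rad).
It fails at once if the small bar knob is turned (value of joint trim above 0.2 rad or value of joint trim below -0.2 rad).
It fails at once if a loose bystander is moved by more than 20 mm (distance of any of bobbin, transformer, core, screwdriver, toroid, cutters from where it was at the start of the episode above 0.02 m).
It also fails if it takes over 54 s, if anything falls off the work surface, if the arm or the gripper's body presses on something with over 40 N, if the wrist force passes 120 N, or if a joint passes its speed limit or range.

### The arm

A 7-joint arm with a two-finger parallel gripper is mounted at the origin on a cart in front of the work surface, level with it; the furniture and walls round the work are solid. World frame = base frame: x ahead of the robot, y to its left, z up, the work surface at z = 0. Lengths are in m, angles in rad, forces in N, time in s.
With the tool pointing down it reaches from about 0.425 to 0.875 m from the base axis. Payload 4.7 kg.
Tool frame: the origin (TCP) lies at the very end of the fingers, on their centre line; the grasp point (between the pads) lies behind it (ctrl.tcp_to_grasp is the y of the grasp point in the tool frame, in m); y points along the fingers, x is the direction in which the jaws open and shut, and the axes are right-handed (so a half turn about y gives the same grasp; the last joint's range is limited). The gripper opens to 87 mm and grips with 3 to 60 N. Pads are 19 mm wide; open, the fingers measure 117 mm over their backs; the gripper's body (75 mm by 190 mm) begins 51 mm behind the grasp point.
Start: joints at [-1.313, 0.321, -0.07, 1.45, 0.023, 1.371, -0.057], TCP at [0.157, 0.631, 0.223] pointing down, gripper open.
Joint ranges: [-2.86, 2.86], [-0.3, 2.09], [-1.38, 1.24], [0.06, 2.45], [-1.56, 4.7], [0.09, 2.05], [-2.69, 2.69]. Speed limits (rad/s): [2.57, 2.57, 3.14, 3.14, 3.14, 3.14, 3.14].

### API

Orientations are given as a rotation vector (axis times angle).
In Python, from bench import ctrl, get_image, workorder gives the robot as it stands.
- The arm moves only by the tool drive_tool, never from a script. Its argument "increments" is text: rows parted by semicolons, each of 5 numbers parted by spaces: the shift along the tool's x, y, z in mm, then the turn about the tool's y in degrees, then the closure in counts, from 0 (fully open) to 255 (shut). In form: tx ty tz yaw fingers; .... A call has 1 to 20 rows; each row shifts and turns the commanded pose from where the row before left it, along the tool's axes as they then stand; what a row does not reach is not made up. A row lasts 1/8 s, in which the tool goes at most 62.5 mm and 10.7 degrees, less where a joint would pass 70% of its speed; a pose out of reach is approached as far as the arm can. A call is refused whole if a number of a shift passes 62.5 or a number of a turn 10.7, either way. A call with a gripper value outside its range is refused whole. The fingers move at their own pace and stop on an object; "squeeze" is the grip in N (left out, the last holds). Time passes only in rows, so rows that do not move let the fingers close. It gives the time, the measured TCP pose, the force and the opening at its end, in the units of the state.
- ctrl.get_state(): the state, without advancing time (a new reading comes with each control period).
- get_image(name): name is "scene" or "top" or "wrist"; returns a dict with "img" (400x640x3 uint8, red, green, blue), "mtx" (3x3 intrinsics, pixels), "k1" (the pictures are not rectified: a ray, as slopes to the right and down, at radius r is drawn at 1 + k1 r^2 times it, then the intrinsics apply), "camera_from_world" (4x4, takes a point from world to camera coordinates). Camera axes: x right, y up, looking along -z (the intrinsics and any distortion apply to the point x, -y, -z); pixel columns grow to the right and rows downward; lengths in m; the calibration is good to about 2 mm. A picture is of the moment at which its call begins. There is no depth.
- workorder.close_job(): hands the job in, once; it reports no verdict.
The state is a dict: "time": time; "joint_positions": joint angles; "qd": joint speeds; "joint_torque": joint torques, N m; "position": TCP position; "tool_rot": TCP orientation; "ft_force": force on the tool from outside, world axes, zero at the start; "torque": the same for the moment, N m; "grip_width": opening from 0.0 (shut) to 1.0 (fully open).
Only numpy, scipy, OpenCV 4.12 (cv2) and the standard library are available. Lean on these libraries where they do the work, as an engineer would, in place of code of your own. Each camera call takes 0.05 s, during which the arm holds its last target.

## Working session

There is one attempt and no reset: what is moved stays moved. The work goes in short steps, Python scripts to look and compute and a tool call to move; the robot and the scene stay as the last step left them, time stands still between calls to the robot, and variables do not carry over. Pictures are saved under pics/ and viewed, and the job is handed in when it is done.

Besides the shell and the picture viewer there is one more tool, called by a JSON object that holds its "method" and its "body", one argument or row to a line. drive_tool: Moves the arm, as the interface text tells. Its arguments: {"type":"object","properties":{"increments":{"type":"string"},"squeeze":{"type":"number"}},"required":["increments"]}

```bash
mkdir -p pics
cat > h.py <<'E'
import numpy as np, cv2
from bench import ctrl, get_image, workorder
def snap(name, fn):
    d=get_image(name); cv2.imwrite('pics/'+fn+'.png', cv2.cvtColor(d['img'],cv2.COLOR_RGB2BGR)); 
    np.savez('pics/'+fn+'.npz',**{k:np.array(v) for k,v in d.items()}); return d
def load(fn):
    z=np.load('pics/'+fn+'.npz'); return {k:z[k] for k in z.files}
def ray(d,u,v):
    K=d['mtx'];k1=float(d['k1']); xd=np.array([(u-K[0,2])/K[0,0],(v-K[1,2])/K[1,1]])
    x=xd.copy()
    for _ in range(30): x=xd/(1+k1*(x@x))
    T=d['camera_from_world'];R=T[:3,:3];t=T[:3,3]
    return -R.T@t, R.T@np.array([x[0],-x[1],-1.])
def onz(d,u,v,z):
    o,r=ray(d,u,v); return o+r*(z-o[2])/r[2]
def proj(d,p):
    T=d['camera_from_world'];c=T[:3,:3]@np.array(p)+T[:3,3]
    x=np.array([c[0],-c[1]])/(-c[2]); x=x*(1+float(d['k1'])*(x@x)); K=d['mtx']
    return np.array([K[0,0]*x[0]+K[0,2],K[1,1]*x[1]+K[1,2]])
E
python3 - <<'E'
from h import *
for n in ['scene','top','wrist']:
    d=snap(n,n+'0'); print(n,np.round(-d['camera_from_world'][:3,:3].T@d['camera_from_world'][:3,3],3))
s=ctrl.get_state(); print(s); print(ctrl.tcp_to_grasp)
E
```

```text
scene [0.171 0.644 0.761]
top [0.396 0.167 1.143]
wrist [0.085 0.648 0.383]
{'time': 0.15, 'joint_positions': array([-1.31288848,  0.32164374, -0.07007029,  1.45141469,  0.02258539,
        1.37080892, -0.05691228]), 'qd': array([ 0.00023662, -0.00247132,  0.00040495, -0.00486563,  0.00079025,
       -0.00051284,  0.00116018]), 'joint_torque': array([-1.01337189e-04, -4.91800189e+01, -4.04574992e-01, -3.12874782e+01,
       -6.39219303e-02,  4.05859435e-02,  9.99081112e-05]), 'position': array([0.15685473, 0.63034565, 0.22170848]), 'tool_rot': array([-1.31572178, -1.02694605,  1.02882002]), 'ft_force': array([-0.01621072,  0.75174555, -0.59071978]), 'torque': array([ 0.00159979,  0.03422519, -0.036747  ]), 'grip_width': 0.9961222274442915}
-0.0187
```

View pics/scene0.png

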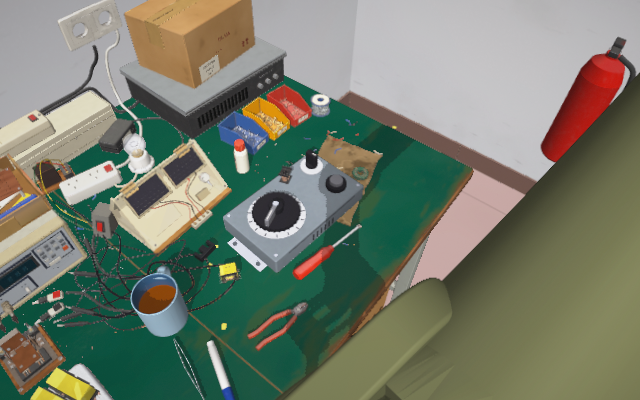

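View pics/top0.png

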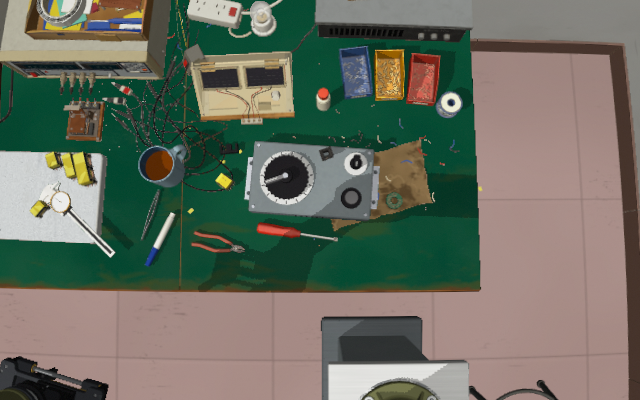

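View pics/wrist0.png

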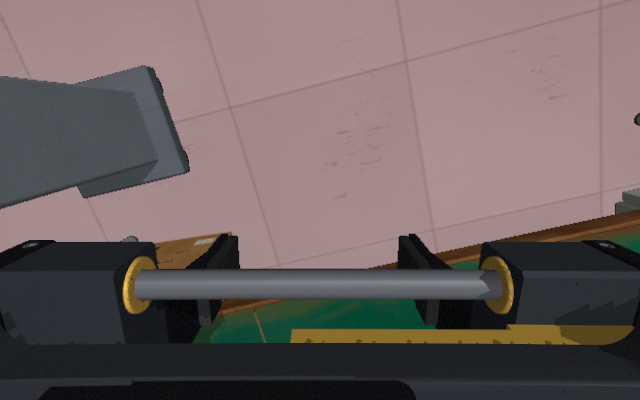

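Run:
```python
from h import *
d=load('top0')
im=cv2.cvtColor(d['img'],cv2.COLOR_RGB2BGR)
c=im[130:250,230:410]; cv2.imwrite('pics/top0c.png',cv2.resize(c,None,fx=4.4,fy=4.4,interpolation=cv2.INTER_CUBIC))
s=load('scene0'); ims=cv2.cvtColor(s['img'],cv2.COLOR_RGB2BGR)
c=ims[140:285,210:380]; cv2.imwrite('pics/scene0c.png',cv2.resize(c,None,fx=4,fy=4,interpolation=cv2.INTER_CUBIC))
print(onz(d,287,178,.066),onz(d,351,199,.06),onz(d,0,399,0),onz(d,640,0,0))
```

```text
[0.56206216 0.24763835 0.066     ] [0.51614508 0.10821092 0.06      ] [0.04478756 0.94193519 0.        ] [ 1.03644939 -0.65016187  0.        ]
```

View pics/top0c.png

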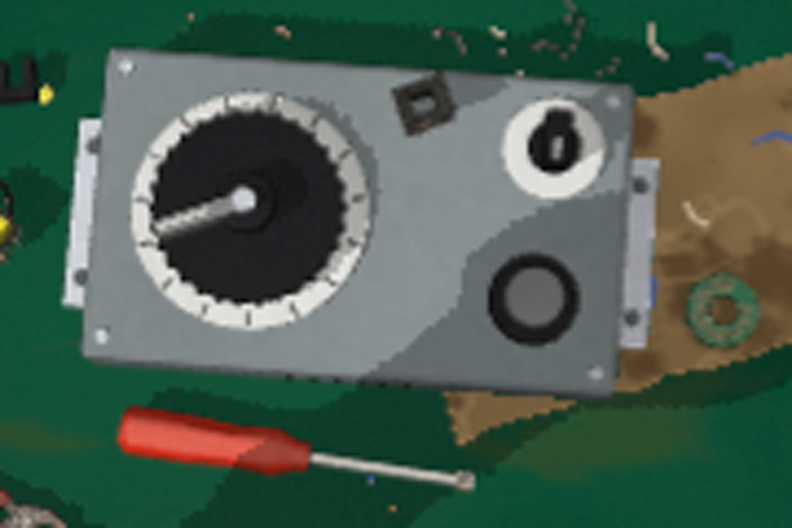

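View pics/scene0c.png

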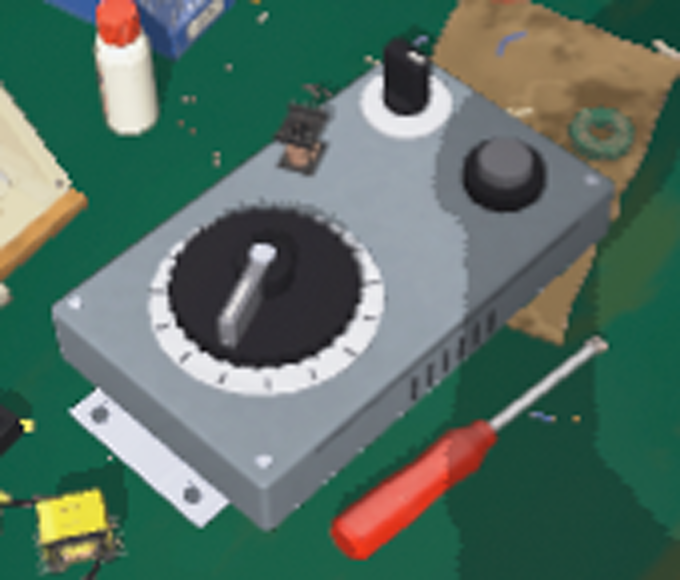

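Run:
```python
from h import *
from scipy.spatial.transform import Rotation as Ro
def fit(fn,box,thr,z,inv=False):
    d=load(fn); g=cv2.cvtColor(d['img'],cv2.COLOR_RGB2HSV); x0,y0,x1,y1=box
    v=g[y0:y1,x0:x1,2]; m=((v<thr) if inv else (v>thr)).astype(np.uint8)
    cs,_=cv2.findContours(m,cv2.RETR_EXTERNAL,cv2.CHAIN_APPROX_NONE); c=max(cs,key=cv2.contourArea)
    hull=cv2.convexHull(c)[:,0,:]+[x0,y0]
    P=np.array([onz(d,u,v_,z)[:2] for u,v_ in hull]); 
    (cx,cy),r=cv2.minEnclosingCircle(P.astype(np.float32)*1000)
    A=np.c_[2*P,np.ones(len(P))]; s=np.linalg.lstsq(A,(P**2).sum(1),rcond=None)[0]
    print(fn,box,z,'circle',s[:2],np.sqrt(s[2]+s[:2]@s[:2]),'enc',cx,cy,r)
# plate
fit('top0',(256,146,318,208),190,.051)
fit('scene0',(240,188,310,242),190,.051)
# dark disc
fit('top0',(264,154,310,200),70,.066,True)
for z in(.055,.06,.065): fit('top0',(340,186,363,210),55,z,True)
d=load('top0'); s=load('scene0')
def tri(a,b):
    o1,r1=ray(d,*a);o2,r2=ray(s,*b); A=np.c_[r1,-r2]; t=np.linalg.lstsq(A,o2-o1,rcond=None)[0]
    p,q=o1+r1*t[0],o2+r2*t[1]; return np.round((p+q)/2,4),np.round(np.linalg.norm(p-q),4)
T=lambda u,v:(230+u/4.4-.4,130+v/4.4-.4)
S=lambda u,v:(210+u/4-.4,140+v/4-.4)
print('axis',tri(T(243,200),S(265,252)),'tip',tri(T(158,228),S(228,325)))
print('key',tri(T(535,296),S(506,157)))
print('axis z.086',onz(d,*T(243,200),.086),onz(s,*S(265,252),.086))
print('tip z.086',onz(d,*T(158,228),.086),onz(s,*S(228,325),.086))
R=Ro.from_rotvec(ctrl.get_state()['tool_rot']).as_matrix(); print(R)
```

```text
top0 (256, 146, 318, 208) 0.051 circle [0.56532088 0.25070968] 0.058831449278122165 enc 545.4190673828125 250.9837188720703 55.352630615234375
scene0 (240, 188, 310, 242) 0.051 circle [0.56431491 0.24906007] 0.05857956326376049 enc 564.1870727539062 248.4422607421875 59.75157928466797
top0 (264, 154, 310, 200) 0.066 circle [0.56512521 0.2500752 ] 0.04805471381541488 enc 564.9019775390625 249.93545532226562 48.74814224243164
top0 (340, 186, 363, 210) 0.055 circle [0.51988216 0.10882398] 0.022116147391014047 enc 520.0545654296875 108.98512268066406 22.348302841186523
top0 (340, 186, 363, 210) 0.06 circle [0.51931159 0.10909108] 0.02201447829679011 enc 519.483154296875 109.25148010253906 22.24556541442871
top0 (340, 186, 363, 210) 0.065 circle [0.51874101 0.10935817] 0.02191280920255435 enc 518.9118041992188 109.51783752441406 22.14281463623047
axis (array([0.5633, 0.2496, 0.092 ]), np.float64(0.0027)) tip (array([0.5506, 0.2915, 0.0859]), np.float64(0.0028))
key (array([0.5183, 0.1079, 0.0727]), np.float64(0.0025))
axis z.086 [0.56537975 0.25083862 0.086     ] [0.56553854 0.24549763 0.086     ]
tip z.086 [0.55179052 0.29225405 0.086     ] [0.54920578 0.29095143 0.086     ]
[[ 2.41403370e-01 -2.82763130e-04 -9.70424821e-01]
 [ 9.70423724e-01 -1.46141401e-03  2.41403523e-01]
 [-1.48645245e-03 -9.99998892e-01 -7.83902188e-05]]
```

{"method": "drive_tool", "body": {
  "increments": "-18 0 -32 0 255; -18 0 -32 0 255; -18 0 -32 0 255; -18 0 -32 0 255; -18 0 -32 0 255; -18 0 -32 0 255; -18 0 -32 0 255; -18 0 -32 0 255; -18 0 -32 0 255; -18 0 -32 0 255; -18 0 -32 0 255; -18 0 -32 0 255; -18 0 -32 0 255; -18 0 -32 0 255; 0 0 0 9.7 255; 0 0 0 9.7 255; 0 0 0 9.7 255; 0 0 0 9.7 255; 0 0 0 9.7 255; 0 0 0 9.7 255",
  "squeeze": 20
}}

```text
time: 2.65
position: [0.5306, 0.278, 0.2222]
tool_rot: [-1.558, -0.24, 0.24]
ft_force: [-0.5, 0.5, 0.2]
grip_width: 0.002
```

Run:
```python
from h import *
from scipy.spatial.transform import Rotation as Ro
for n in ['scene','top','wrist']: d=snap(n,n+'1')
st=ctrl.get_state();print(st['position'],st['joint_positions'],st['ft_force']); R=Ro.from_rotvec(st['tool_rot']).as_matrix(); print(R, np.degrees(np.arctan2(R[1,2],R[0,2])))
d=load('wrist1'); print(d['mtx'],d['k1'],proj(d,st['position']),proj(d,[.565,.25,.086]))
d=load('scene1');print(proj(d,st['position']))
```

```text
[0.53064256 0.27809594 0.22229501] [-0.83249622  0.21616974  0.35746388  1.59706221 -0.07700889  1.34278499
 -0.15095627] [-0.32214862 -0.66432855 -0.16775682]
[[ 9.51028417e-01 -3.81530595e-04 -3.09103227e-01]
 [ 3.09103116e-01 -3.22620813e-04  9.51028475e-01]
 [-4.62569594e-04 -9.99999875e-01 -1.88889265e-04]] 108.0051954436531
[[321.50118107   0.         317.89565083]
 [  0.         321.50118107 201.98843226]
 [  0.           0.           1.        ]] 0.018344538796133777 [317.13856855 251.58418182] [341.97764409 228.43689981]
[274.7334591  172.72306666]
```

View pics/wrist1.png

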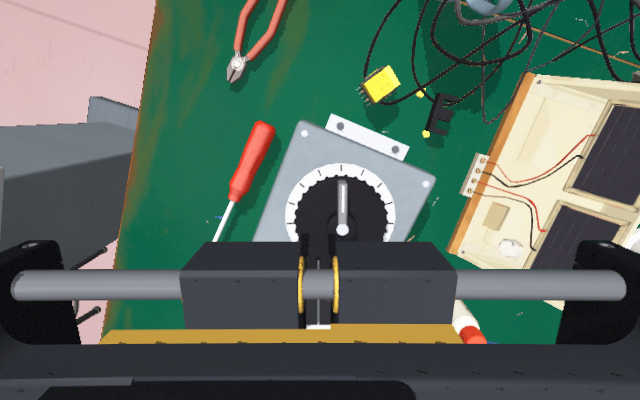

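View pics/scene1.png

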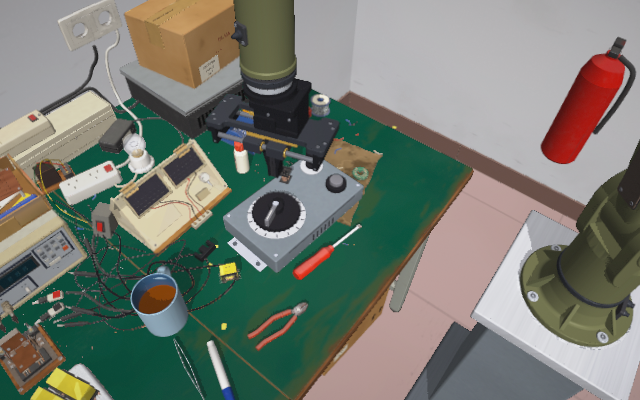

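View pics/top1.png

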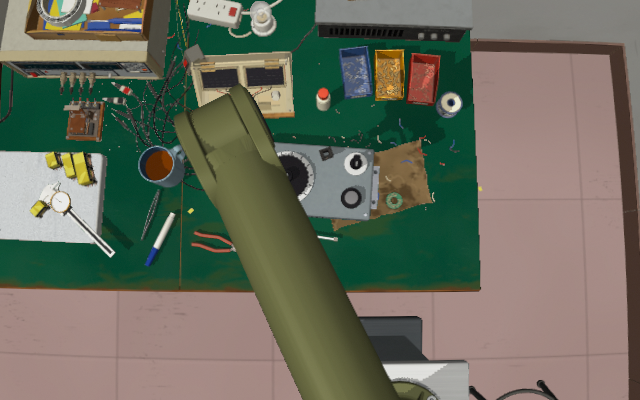

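{"method": "drive_tool", "body": {
  "increments": "-4 30 -2 0 255; 0 40 0 0 255; 0 40 0 0 255; 0 25 0 0 255; 0 10 0 0 255; 0 5 0 0 255; 0 0 0 0 255; 0 0 0 0 255"
}}

```text
time: 3.8
position: [0.5284, 0.2754, 0.0737]
tool_rot: [-1.556, -0.246, 0.243]
ft_force: [0.4, -1.0, 0.3]
grip_width: 0.007
```

Run:
```python
from h import *
d=snap('wrist','wrist2'); d=snap('scene','scene2')
st=ctrl.get_state();print(st['position'],st['ft_force'])
im=cv2.imread('pics/scene2.png')[130:290,200:380]; cv2.imwrite('pics/scene2c.png',cv2.resize(im,None,fx=3.7,fy=3.7,interpolation=cv2.INTER_CUBIC))
```

```text
[0.52814808 0.27533587 0.07346365] [-0.89416661  0.19973805 -0.07413836]
```

View pics/scene2c.png

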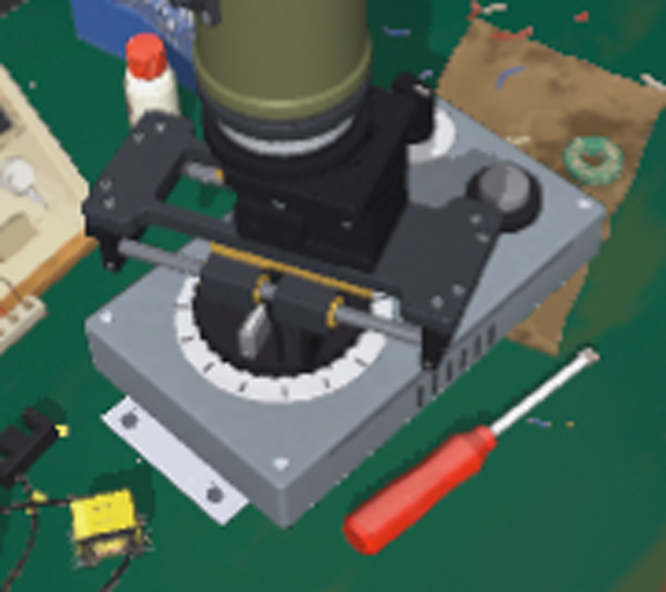

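View pics/wrist2.png

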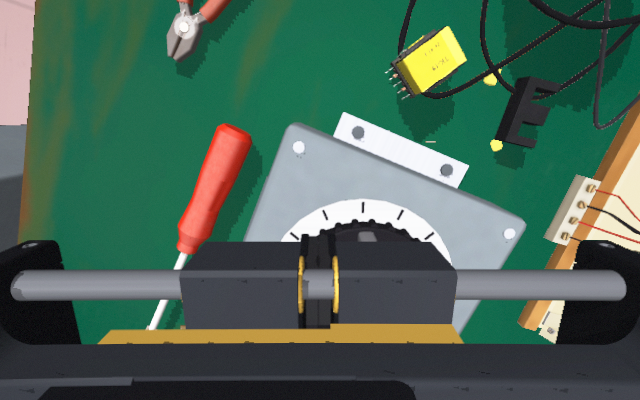

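{"method": "drive_tool", "body": {
  "increments": "2 0 0 0 255; 2 0 0 0 255; 1 0 0 0 255; 1 0 0 0 255; 0 0 0 0 255; 0 0 0 0 255"
}}

```text
time: 4.65
position: [0.5333, 0.2768, 0.0725]
tool_rot: [-1.557, -0.244, 0.244]
ft_force: [-0.1, -0.3, 0.1]
grip_width: 0.002
```

```bash
cat >> h.py <<'E'
from scipy.spatial.transform import Rotation as Ro
AX=np.array([.565,.2503])
def stat():
    st=ctrl.get_state();R=Ro.from_rotvec(st['tool_rot']).as_matrix();a=np.degrees(np.arctan2(R[1,2],R[0,2]))
    v=st['position'][:2]-AX
    print('t',st['time'],'pos',np.round(st['position'],4),'ang',round(a,2),'x,z rel axis mm',np.round(1000*np.array([v@R[:2,0],v@R[:2,2]]),1),'F tool',np.round(R.T@st['ft_force'],2),'j7',round(st['joint_positions'][6],2))
def crop(n,fn,box=(200,130,380,290),f=3.7):
    d=snap(n,fn); x0,y0,x1,y1=box
    cv2.imwrite('pics/'+fn+'c.png',cv2.resize(cv2.imread('pics/'+fn+'.png')[y0:y1,x0:x1],None,fx=f,fy=f,interpolation=cv2.INTER_CUBIC)); return d
E
python3 - <<'E'
from h import *
crop('scene','scene3',(235,190,315,250),9); stat()
E
```

```text
t 4.7 pos [0.5333 0.2768 0.0726] ang 107.83 x,z rel axis mm [-22.  35.] F tool [-0.21 -0.68 -0.45] j7 -0.11
```

View pics/scene3c.png

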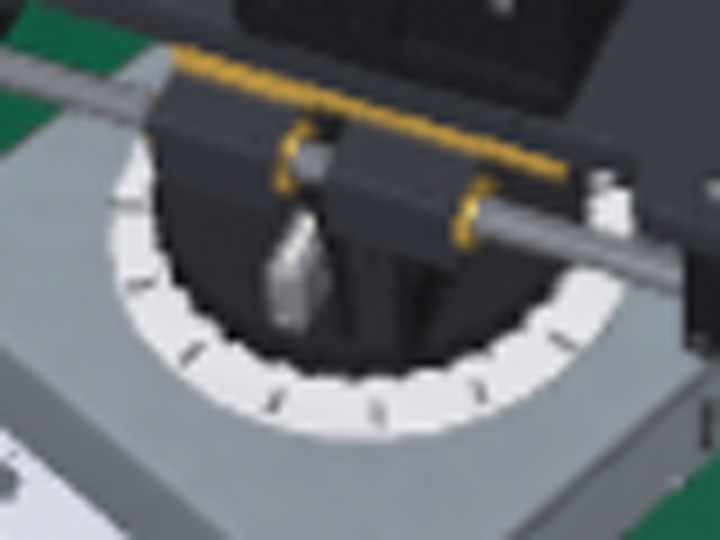

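{"method": "drive_tool", "body": {
  "increments": "1 0 0 0 255; 1 0 0 0 255; 1 0 0 0 255; 0 0 0 0 255; 0 0 0 0 255"
}}

```text
time: 5.32
position: [0.5362, 0.2777, 0.0725]
tool_rot: [-1.557, -0.244, 0.244]
ft_force: [-0.0, 0.6, 0.4]
grip_width: 0.003
```

Run:
```python
from h import *
crop('scene','scene4',(235,190,315,250),9); stat()
i=cv2.imread('pics/scene4c.png'); i=cv2.convertScaleAbs(i,alpha=2.2,beta=0); cv2.imwrite('pics/scene4b.png',i)
```

```text
t 5.375 pos [0.5362 0.2777 0.0726] ang 107.83 x,z rel axis mm [-19.   34.9] F tool [ 0.03  0.15 -0.09] j7 -0.11
```

View pics/scene4b.png

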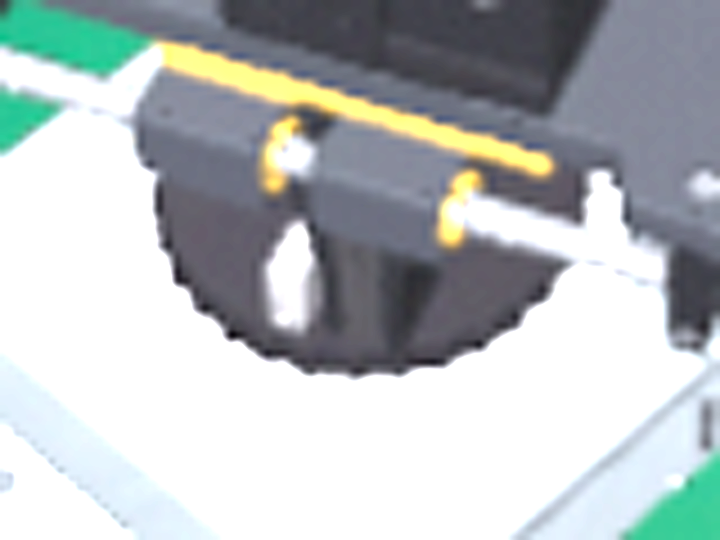

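{"method": "drive_tool", "body": {
  "increments": "1.5 0 0 0 255; 1.5 0 0 0 255; 2.5 0 1 4 255; 2.5 0 1 4 255; 2.5 0 1 4 255; 2.5 0 1 4 255; 2.5 0 1 4 255; 2.5 0 1 4 255; 2.5 0 1 4 255; 2.5 0 1 4 255; 2.5 0 1 4 255; 2.5 0 1 4 255; 0 0 0 0 255; 0 0 0 0 255"
}}

```text
time: 7.12
position: [0.5636, 0.2884, 0.0725]
tool_rot: [-1.55, 0.303, -0.303]
ft_force: [-0.6, 0.5, -0.8]
grip_width: 0.005
```

Run:
```python
from h import *
crop('scene','scene5',(235,190,315,250),9); stat()
i=cv2.imread('pics/scene5c.png'); i=cv2.convertScaleAbs(i,alpha=2.2,beta=0); cv2.imwrite('pics/scene5b.png',i)
snap('wrist','wrist5')
```

```text
t 7.175 pos [0.5636 0.2884 0.0726] ang 67.88 x,z rel axis mm [-15.7  34.8] F tool [ 0.29 -0.8  -0.11] j7 -0.75
```

View pics/scene5b.png

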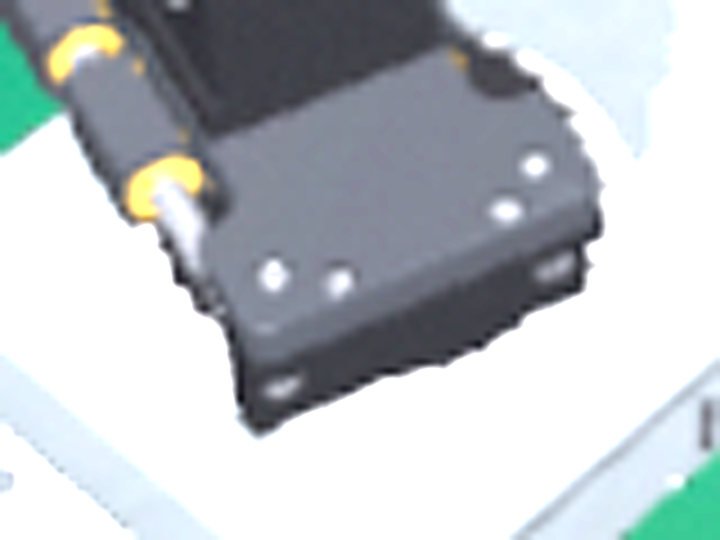

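View pics/wrist5.png

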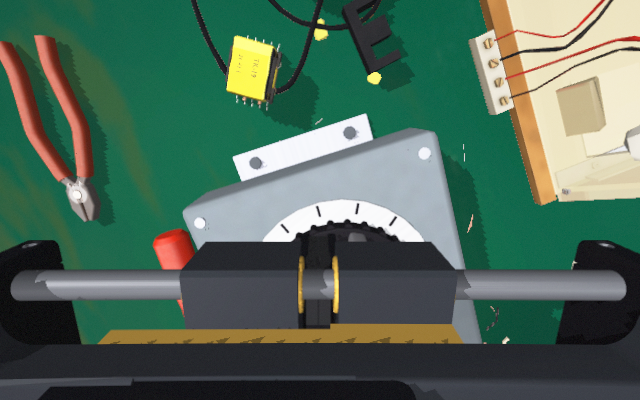

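{"method": "drive_tool", "body": {
  "increments": "2.5 0 1 4 255; 2.5 0 1 4 255; 2.5 0 1 4 255; 2.5 0 1 4 255; 2.5 0 1 4 255; 2.5 0 1 4 255; 2.5 0 1 4 255; 2.5 0 1 4 255; 2.5 0 1 4 255; 2.5 0 1 4 255; 2.5 0 1 4 255; 0 0 0 0 255; 0 0 0 0 255"
}}

```text
time: 8.85
position: [0.5904, 0.2788, 0.0726]
tool_rot: [-1.378, 0.897, -0.896]
ft_force: [-0.5, 0.9, 0.3]
grip_width: 0.004
```

Run:
```python
from h import *
stat()
snap('wrist','wrist6')
w=cv2.imread('pics/wrist6.png')[190:250,240:440]; w5=cv2.imread('pics/wrist5.png')[190:250,240:440]
cv2.imwrite('pics/w56.png',cv2.convertScaleAbs(cv2.resize(np.vstack([w5,w]),None,fx=4,fy=4,interpolation=cv2.INTER_CUBIC),alpha=2))
```

```text
t 8.85 pos [0.5904 0.2788 0.0726] ang 23.93 x,z rel axis mm [-15.7  34.8] F tool [-0.99 -0.34 -0.06] j7 -1.42
```

View pics/w56.png

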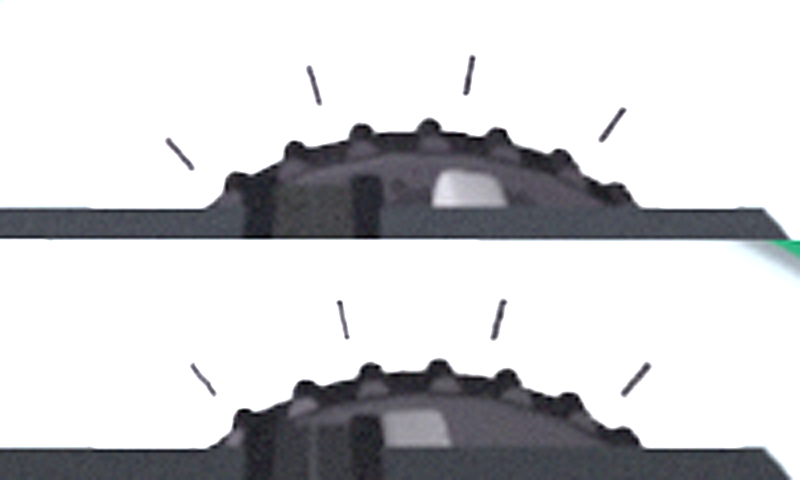

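{"method": "drive_tool", "body": {
  "increments": "1.2 0 0.5 2 255; 0 0 0 0 255; 1.2 0 0.5 2 255; 0 0 0 0 255; 0 0 0 0 255"
}}

```text
time: 9.52
position: [0.5927, 0.2764, 0.0726]
tool_rot: [-1.353, 0.95, -0.951]
ft_force: [0.5, 0.0, -0.5]
grip_width: 0.006
```

Run:
```python
from h import *
stat()
snap('wrist','wrist7')
w=cv2.imread('pics/wrist7.png')[190:250,240:440]; w5=cv2.imread('pics/wrist6.png')[190:250,240:440]
cv2.imwrite('pics/w67.png',cv2.convertScaleAbs(cv2.resize(np.vstack([w5,w]),None,fx=4,fy=4,interpolation=cv2.INTER_CUBIC),alpha=2))
```

```text
t 9.525 pos [0.5927 0.2764 0.0726] ang 19.83 x,z rel axis mm [-15.1  34.9] F tool [0.15 0.46 0.45] j7 -1.48
```

View pics/w67.png

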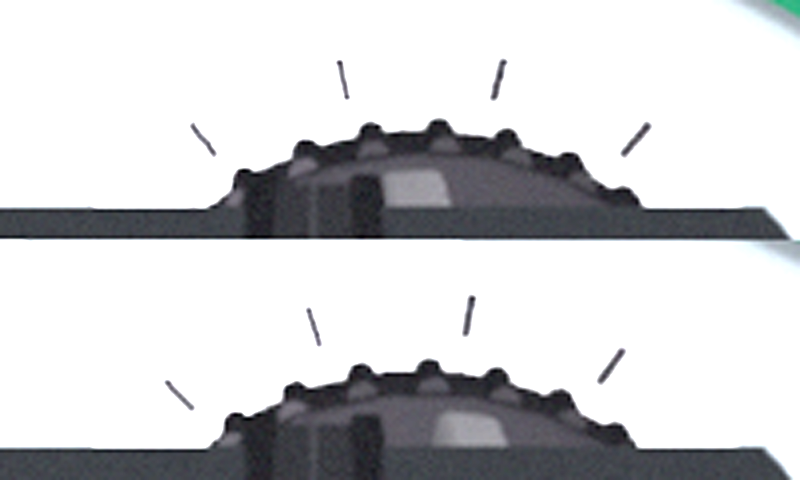

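{"method": "drive_tool", "body": {
  "increments": "-4 0 0 0 255; -4 0 0 0 255; 0 0 0 0 255; 0 -20 0 0 255; 0 -40 0 0 255; 0 -40 0 0 255; 0 -30 0 0 255; 0 0 0 0 255; 0 0 0 0 255"
}}

```text
time: 10.7
position: [0.5896, 0.2838, 0.2027]
tool_rot: [-1.353, 0.951, -0.95]
ft_force: [0.5, 0.7, -0.3]
grip_width: 0.003
```

Run:
```python
from h import *
stat()
snap('wrist','wrist8'); crop('scene','scene8')
```

```text
t 10.7 pos [0.5896 0.2838 0.2027] ang 19.82 x,z rel axis mm [-23.2  34.5] F tool [-0.54  0.27  0.67] j7 -1.54
```

View pics/wrist8.png

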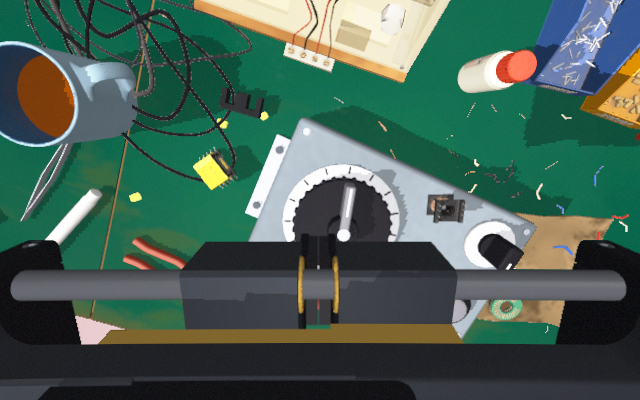

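View pics/scene8c.png

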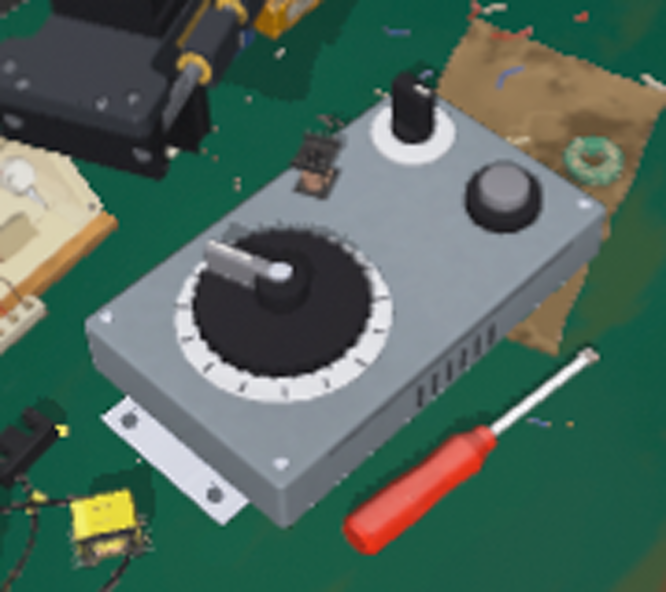

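{"method": "drive_tool", "body": {
  "increments": "20 0 -25 0 255; 20 0 -25 0 255; 20 0 -25 0 255; 20 0 -25 0 255; 20 0 -25 0 255; 20 0 -25 0 255; 20 0 -25 0 255; 0 0 0 0 255; 0 0 0 0 255"
}}

```text
time: 11.92
position: [0.4726, 0.0937, 0.2022]
tool_rot: [-1.353, 0.95, -0.95]
ft_force: [-0.4, 0.0, -0.2]
grip_width: 0.007
```

Run:
```python
from h import *
stat()
snap('wrist','wrist9'); crop('scene','scene9');crop('top','top9',(230,130,410,250),4.4)
w=load('wrist9'); print(proj(w,[.519,.109,.067]))
for fn,a,t in(('wrist1',(342,230),(343,181)),('wrist8',(344,236),(350.5,183))):
    d=load(fn); A=onz(d,*a,.086);B=onz(d,*t,.086); print(fn,A,B,np.linalg.norm(B-A),np.degrees(np.arctan2(*(B-A)[1::-1])))
```

```text
t 11.925 pos [0.4726 0.0937 0.2022] ang 19.86 x,z rel axis mm [ 115.9 -140.1] F tool [-0.15  0.17 -0.33] j7 -1.51
[319.01868313 140.8908845 ]
wrist1 [0.5655534  0.24845482 0.086     ] [0.55042973 0.29542219 0.086     ] 0.04934226634626053 107.84874599623241
wrist8 [0.56359354 0.24837066 0.086     ] [0.61242634 0.26099778 0.086     ] 0.05043894113470133 14.497916380561449
```

View pics/wrist9.png

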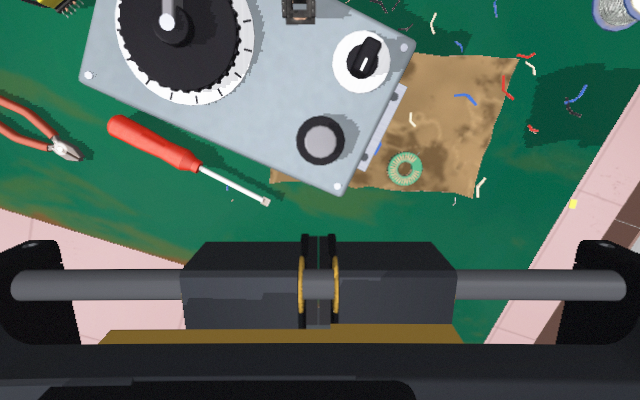

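View pics/top9c.png

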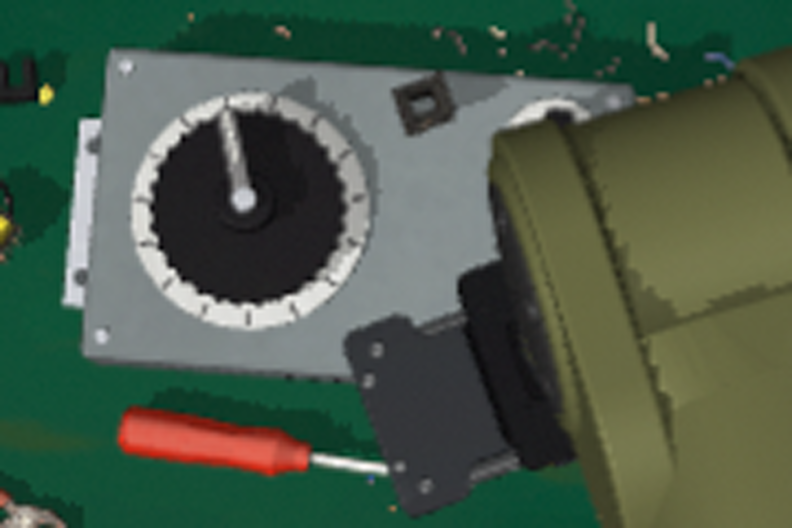

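{"method": "drive_tool", "body": {
  "increments": "1.5 0 24.4 0 255; 0 0 24.4 0 255; 0 40 0 0 255; 0 40 0 0 255; 0 30 0 0 255; 0 12 0 0 255; 0 0 0 0 255; 0 0 0 0 255"
}}

```text
time: 13.08
position: [0.5203, 0.1085, 0.0818]
tool_rot: [-1.352, 0.949, -0.951]
ft_force: [0.2, -0.3, -0.1]
grip_width: 0.006
```

Run:
```python
from h import *
stat()
crop('scene','scene10',(290,150,370,210),9)
```

```text
t 13.075 pos [0.5203 0.1085 0.0818] ang 19.85 x,z rel axis mm [118.2 -90.2] F tool [0.35 0.13 0.13] j7 -1.32
```

View pics/scene10c.png

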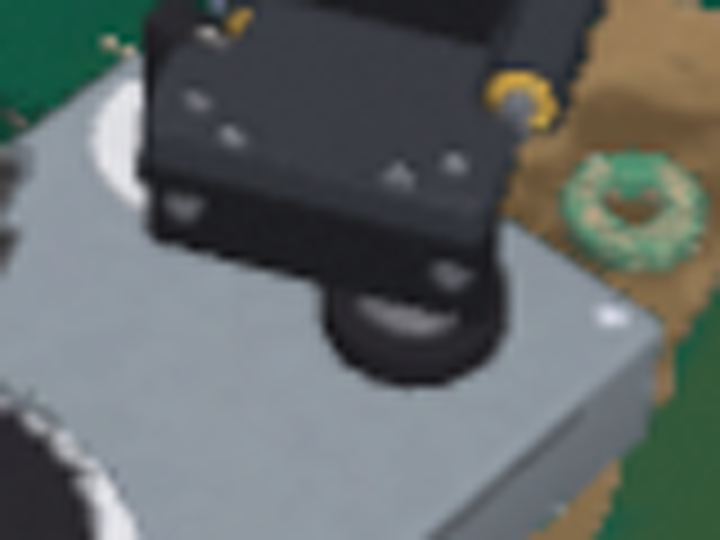

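{"method": "drive_tool", "body": {
  "increments": "0 3 0 0 255; 0 3 0 0 255; 0 2 0 0 255; 0 2 0 0 255; 0 0 0 0 255; 0 0 0 0 255"
}}

```text
time: 13.88
position: [0.5191, 0.1081, 0.0707]
tool_rot: [-1.353, 0.951, -0.95]
ft_force: [-2.3, -0.1, 1.9]
grip_width: 0.008
```

{"method": "drive_tool", "body": {
  "increments": "0 1 0 0 255; 0 1 0 0 255; 0 0 0 0 255; 0 0 0 0 255"
}}

```text
time: 14.38
position: [0.5191, 0.1081, 0.0686]
tool_rot: [-1.353, 0.951, -0.95]
ft_force: [-0.7, -1.3, 2.6]
grip_width: 0.005
```

{"method": "drive_tool", "body": {
  "increments": "0 1 0 0 255; 0 1 0 0 255; 0 0 0 0 255; 0 0 0 0 255"
}}

```text
time: 14.88
position: [0.5191, 0.1081, 0.0666]
tool_rot: [-1.353, 0.951, -0.95]
ft_force: [-3.0, -0.6, 4.6]
grip_width: 0.005
```

{"method": "drive_tool", "body": {
  "increments": "0 1 0 0 255; 0 0 0 0 255; 0 0 0 0 255; 0 0 0 0 255"
}}

```text
time: 15.38
position: [0.5192, 0.1081, 0.0664]
tool_rot: [-1.353, 0.951, -0.95]
ft_force: [-4.2, 0.1, 10.5]
grip_width: 0.004
```

{"method": "drive_tool", "body": {
  "increments": "0 1 0 0 255; 0 0 0 0 255; 0 0 0 0 255; 0 0 0 0 255"
}}

```text
time: 15.88
position: [0.5192, 0.1082, 0.0662]
tool_rot: [-1.353, 0.952, -0.95]
ft_force: [-7.6, -0.2, 17.5]
grip_width: 0.006
```

{"method": "drive_tool", "body": {
  "increments": "0 -3 0 0 255; 0 -5 0 0 255; 0 -10 0 0 255; 0 -40 0 0 255; 0 -40 0 0 255; 0 -40 0 0 255; 0 0 -30 0 255; 0 0 -30 0 255; 0 0 0 0 255; 0 0 0 0 255; 0 0 0 0 255"
}}

```text
time: 17.25
position: [0.4634, 0.0879, 0.2026]
tool_rot: [-1.353, 0.95, -0.951]
ft_force: [-0.7, -0.0, 0.1]
grip_width: 0.001
```

Run:
```python
from h import *
stat()
snap('wrist','wrist11');crop('scene','scene11');crop('top','top11',(230,130,410,250),4.4)
a=cv2.imread('pics/wrist11.png'); b=cv2.imread('pics/scene11c.png'); 
cv2.imwrite('pics/c11.png',np.hstack([cv2.resize(a[:240],(420,158)),cv2.resize(b[:590],(350,311))[:158]]))
```

```text
t 17.25 pos [0.4634 0.0879 0.2026] ang 19.83 x,z rel axis mm [ 118.3 -150.7] F tool [-0.23 -0.06 -0.65] j7 -1.53
```

View pics/scene11c.png

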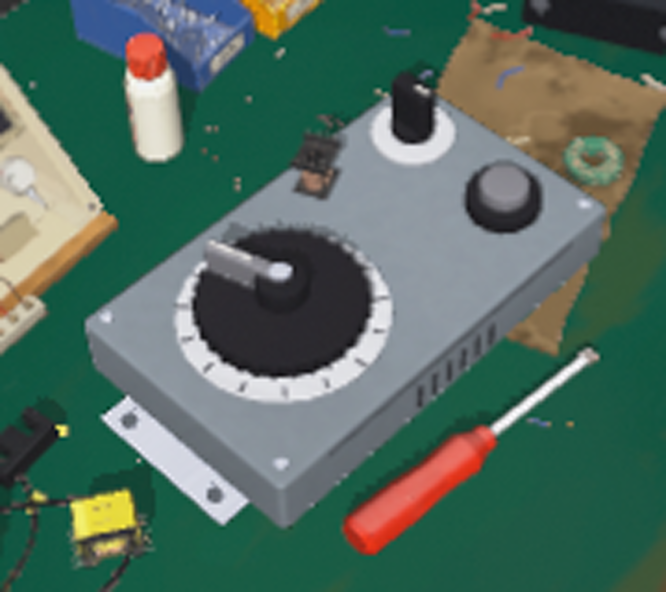

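View pics/wrist11.png

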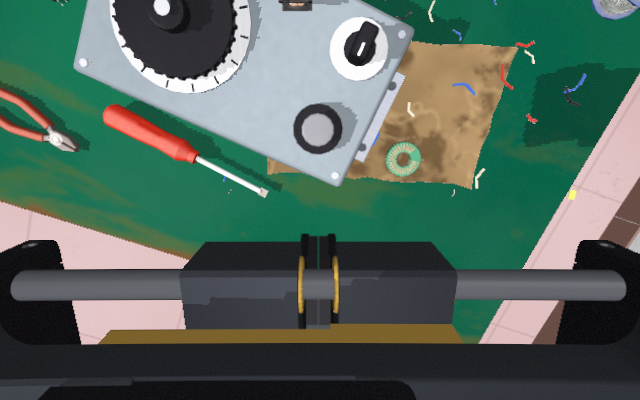

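View pics/top11c.png

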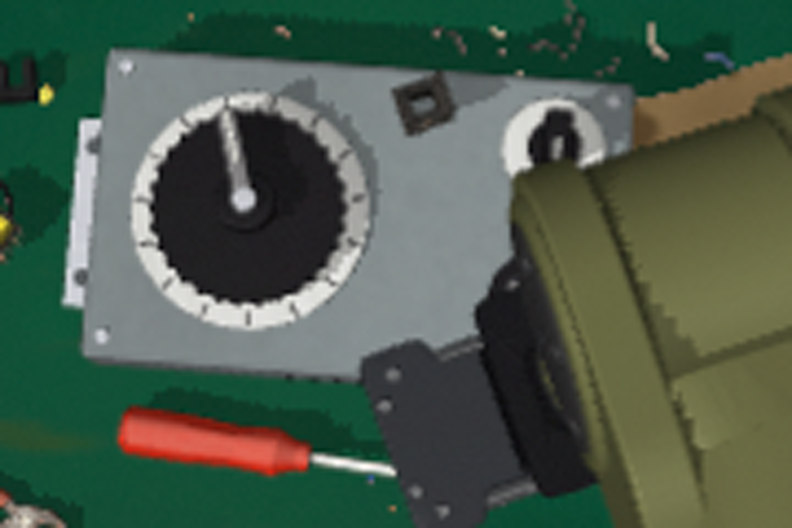

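```bash
python3 -c "
from h import *
workorder.close_job(); stat()"
```

```text
the job is handed in; nothing more can be done
the job is handed in; nothing more can be done
```

The dial was turned four clicks clockwise, the key was pressed fully down and let up, and the job is handed in. It took about 17 s on the robot's clock, and handing in returned no verdict.

- **Dial:** I pushed the fin's flank round with the closed fingertips until it snapped into the fourth stop. I then backed off and lifted clear before going to the key. In the overhead view the fin moved from about 108° to 11.6°, roughly 96° in all, and it points at the fourth tick from where it started.
- **One reading differs:** the wrist view gave about 93° of turn (107.8° to 14.5°). That is still inside the ±6.9° allowed. I trust the overhead view and the tick count more.
- **Key:** it was touched by the 71 mm reading and went down to a hard stop at about 66.5 mm. The force rose from about 2 to 5 N, then jumped to 17 N at the stop. In the last pictures the key is up again.
- **Everything else:** by eye in the last pictures, the bar knob, bobbin, transformer, screwdriver and toroid look unchanged. The core and cutters are only partly in view there, but nothing shows them moved. The arm is clear of everything, and the last force readings were down at noise level (under 1 N).

I did not measure the dial's lift; in the pictures it looks seated.

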